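# Bolt the transport crate shut

## Task

Bolt the crate's lid shut: slide the barrel bolt across with its lever up until it fetches up against the stop, then turn the lever down all the way into the notch beside the stop, and let go. Be gentle: do not ram the lever into the stop or force it down on the rail, and leave the tape roll, the parcel and the tape dispenser where they are.

Things in the scene. Friction and masses are not known exactly. Their poses are not given: they have to be found in the camera images.
- crate: Plywood transport crate, fixed, 280 x 360 x 130 mm (own x, y, z). Origin: centre of its underside; lid top at z = 130 mm. A plain steel barrel bolt lies on the lid along the crate's y axis at x = 0, its axis 34 mm above the lid (z = 164 mm). It slides shut towards the crate's +y; its lever folds down towards the crate's -x side.
- keeper: Steel keeper plate fixed on the lid, axes as the crate's, origin on the lid top at crate x = 0, y = 0. It carries two rod guides (46 mm high, y = -85 and +75 mm), the staple that takes the rod (50 mm high, y = 125 mm) and, on the rod's -x side, a notched strip screwed on by hand in long slots, so its place along y is not given by this pose.
- strip_mid (a point): Mid-point of where the stop's face can be (keeper x = -26, y = 34, 52 mm above the lid). The strip and its stop sit up to 16 mm to either side of it along y: find them by feel; the lever meets the stop at 38 to 70 mm of bolt travel. Strip: a rail, x = -32 to -20 mm, 52 mm high over the lid, then the notch, then the stop. Short of the notch the rail blocks the lever at about 0.65 rad.
- strip_mid_top (a point): 15 mm above strip_mid, to describe notch and stop: the notch is 12.5 mm wide along y, open on top, floor 36 mm over the lid. The stop block follows on its +y side, 14 mm thick, 58 mm high from keeper x = -20 to 8 mm, across the lever's path. Its face is also the notch's far wall: a lever held lightly against the stop goes straight into the notch as it turns.
- lever: Dark steel lever. Origin on the rod's axis; its z runs out along the lever, its y along the rod (crate +y). Round stem 10 mm thick, then a flat-sided grip 18 (x) x 12 (y) x 28 (z) mm from z = 56 to 84 mm. Its flat sides face along the rod: it can be pinched along the crate's y axis from above and pivots between the fingers as it turns.
- lever_grip (a point): Centre of the lever's grip, on the lever's z axis 70 mm from the rod's axis.
- bolt (a joint): Travel of the bolt rod with its lever, in m, towards the crate's +y. At 0 the rod is drawn back and the lever stands at crate y = -25 mm; it starts at 0 to 0.012. About 2.5 N of friction holds it where it is left.
- handle (a joint): Angle of the lever in rad: 0 stands straight up, positive leans towards the crate's -x side; it starts at -0.3 to 0.2. On the floor of the notch it reads about 1.22. About 1 N at the grip turns it; it stays where it is left.
- tape_roll: Bystander: roll of amber packing tape, 90 mm diameter, 25 mm high, lying loose on the lid on the crate's +x side. Origin: centre of its underside.
- parcel: Bystander: closed cardboard parcel 170 x 130 x 100 mm standing loose on the bench to the robot's right. Origin: centre of its underside.
- dispenser: Bystander: hand tape dispenser 160 x 60 x 80 mm with a red foot plate, grey handle and amber roll, loose on the bench to the robot's left. Origin: centre of its underside.

How it is judged:
On the way:
1. the bolt has been slid across (more than 33 mm of travel) with its lever still up (under 0.8 rad) (value of joint bolt above 0.033 m and value of joint handle below 0.8 rad), for 0.1 s.
At the end, for the whole second after the job is handed in: The bolt stands across (over 33 mm of travel), the lever lies down in the notch (1.12 to 1.4 rad), at rest and released (value of joint bolt above 0.033 m and value of joint handle between 1.12 and 1.4 rad and velocity of joint handle below 0.05 rad/s and velocity of joint bolt below 0.01 m/s); the robot touches nothing.
It fails at once if the lever is pressed against the stop, the rail or the notch with more than 25 N (contact force between lever and keeper above 25 N).
It fails at once if the tape roll is moved by more than 20 mm (distance of tape_roll from where it was at the start of the episode above 0.02 m).
It fails at once if the parcel is moved by more than 20 mm (distance of parcel from where it was at the start of the episode above 0.02 m).
It fails at once if the tape dispenser is moved by more than 20 mm (distance of dispenser from where it was at the start of the episode above 0.02 m).
It also fails if it takes over 48 s, if anything falls off the work surface, if the arm or the gripper's body presses on something with over 40 N, if the wrist force passes 120 N, or if a joint passes its speed limit or range.

## Robot

A 6-joint arm with a two-finger parallel gripper is mounted at the origin on the work surface. World frame = base frame: x ahead of the robot, y to its left, z up, the work surface at z = 0. Lengths are in m, angles in rad, forces in N, time in s.
With the tool pointing down it reaches from about 0.425 to 1.125 m from the base axis. Payload 14.9 kg.
Tool frame: the origin (TCP) lies midway between the tips of the shut fingers; the grasp point (between the pads) lies 19 mm behind it (manip.grasp_offset is the distance from the TCP to the grasp point, in m); z points along the fingers, y is the line along which they close (so a half turn about z gives the same grasp; the last joint's range is limited). The gripper opens to 91 mm and grips with 3 to 60 N. Pads are 32 mm wide; open, the fingers measure 118 mm over their backs; the gripper's body (76 mm by 178 mm) begins 60 mm behind the grasp point.
Start: joints at [1.274, 0.379, 1.734, -0, 1.028, -0.033], TCP at [0.183, 0.676, 0.214] pointing down, gripper open.
Joint ranges: [-2.77, 2.77], [-0.74, 2.19], [0, 2.66], [-1.06, 4.2], [0.31, 2.87], [-3.08, 3.08]. Speed limits (rad/s): [1.89, 1.89, 2.39, 3.14, 3.14, 3.14].

## Interface

Orientations are given as a unit quaternion [w, x, y, z].
In Python, from workcell import status, imaging, job_done, manip gives the robot as it stands.
- The arm moves only by the tool apply_moves, never from a script. Its argument "commands" is a list that holds one entry, the list of rows, each a list of 4 numbers: the shift along the world's x, y, z as a fraction of full scale, then the turn about the world's z as a fraction of full scale. In form: [[[x, y, z, spin], ...]]. A call has 1 to 12 rows; each row shifts and turns the commanded pose from where the row before left it; what a row does not reach is not made up. Full scale, the value 1, is 2 cm for a shift and 0.15 rad for a turn. A row lasts 1/8 s, in which the tool goes at most 62.5 mm and 10.7 degrees, less where a joint would pass 70% of its speed; a pose out of reach is approached as far as the arm can. A call with a number of a shift or a turn outside -1 to 1 is refused whole. A call with a gripper value outside its range is refused whole. "fingers" is the closure, from 0 (fully open) to 1 (shut), set as the call begins (left out, the last holds). The fingers move at their own pace and stop on an object; "newtons" is the grip in N (left out, the last holds). Time passes only in rows, so rows that do not move let the fingers close. It gives the time, the measured TCP pose, the force, the opening and the grip force at its end, in the units of the state.
- status.state(): the state, without advancing time (a new reading comes with each control period).
- imaging.grab_frame(name): name is "scene" or "top" or "wrist"; returns a dict with "img" (400x640x3 uint8, red, green, blue), "range_z" (400x640 float32, m along the optical axis (not along the pixel's ray), 0 where there is no reading), "vertical_fov" (degrees; the focal length in pixels is half the picture's height over the tangent of half this angle, whatever the lens; pixels are square), "cx", "cy" (the principal point, pixels), "k1" (the pictures are not rectified: a ray, as slopes to the right and down, at radius r is drawn at 1 + k1 r^2 times it, then the intrinsics apply), "rvec" (rotation vector, rad) and "tvec" (3), from world to camera coordinates, as OpenCV has them; the wrist camera has in their place "mount" (4x4, takes a point from camera to tool coordinates, whose origin is the TCP and whose axes are the flange's). Camera axes: x right, y down, z forward; pixel columns grow to the right and rows downward; lengths in m; the calibration is good to about 2 mm. A picture is of the moment at which its call begins: read the wrist's pose just before it.
- job_done(): hands the job in; it is judged then, once.
The state is a dict: "time_s": time; "joints": joint angles; "dq": joint speeds; "joint_torque": joint torques, N m; "eef_pos": TCP position; "tcp_rot": TCP orientation; "wrist_force": force on the tool from outside, world axes, zero at the start; "ft_torque": the same for the moment, N m; "opening": finger opening in m; "grasp_force": force on a finger pad.
Only numpy, scipy, OpenCV 4.12 (cv2) and the standard library are available. Lean on these libraries where they do the work, as an engineer would, in place of code of your own. Each camera call takes 0.05 s, during which the arm holds its last target. There are 200 camera calls.

## Working session

There is one attempt and no reset: what is moved stays moved. The work goes in short steps, Python scripts to look and compute and a tool call to move; the robot and the scene stay as the last step left them, time stands still between calls to the robot, and variables do not carry over. Pictures are saved under pics/ and viewed, at most 10 in all, crops included, and the job is handed in when it is done.

Besides the shell and the picture viewer there is one more tool, called as name([rows], argument=value, ...), one row to a line, values as JSON. apply_moves: Moves the arm, as the interface text tells. Shift numbers are shares of 2 cm and turn numbers shares of 0.15 rad, none past 1 either way. Its arguments: {"type":"object","properties":{"commands":{"type":"array","items":{"type":"array","items":{"type":"array","items":{"type":"number"}}}},"fingers":{"type":"number"},"newtons":{"type":"number"}},"required":["commands"]}

```bash
mkdir -p pics; cat > h.py <<'E'
import numpy as np, cv2
from workcell import status, imaging, manip
from scipy.spatial.transform import Rotation as R
def pts(f, uv, st=None):
    """pixels (u,v) -> world points by depth; also returns cam centre and ray"""
    uv=np.atleast_2d(uv).astype(float); fl=200/np.tan(np.radians(f["vertical_fov"])/2)
    d=(uv-[f["cx"],f["cy"]])/fl; s=d.copy()
    for _ in range(20): s=d/(1+f["k1"]*(s**2).sum(1,keepdims=True))
    rays=np.c_[s,np.ones(len(s))]
    if "rvec" in f:
        Rm=cv2.Rodrigues(np.array(f["rvec"],float))[0]; c=-Rm.T@np.array(f["tvec"],float).ravel(); w=rays@Rm
    else:
        q=st["tcp_rot"]; Rt=R.from_quat([q[1],q[2],q[3],q[0]]).as_matrix(); M=np.array(f["mount"])
        c=Rt@M[:3,3]+st["eef_pos"]; w=rays@(Rt@M[:3,:3]).T
    z=f["range_z"][uv[:,1].astype(int),uv[:,0].astype(int)]
    return c+w*z[:,None], c, w, z
def cloud(f,st=None):
    v,u=np.mgrid[0:400,0:640]; P,c,w,z=pts(f,np.c_[u.ravel(),v.ravel()],st)
    P[z<=0]=np.nan
    return P.reshape(400,640,3)
E
python3 - <<'E'
from h import *
print(status.state(), manip.grasp_offset)
for n in("scene","top"):
    f=imaging.grab_frame(n); cv2.imwrite(f"pics/{n}0.png",f["img"][...,::-1]); np.savez(n+"0.npz",**{k:v for k,v in f.items() if v is not None})
    print(n,[ (k,v) for k,v in f.items() if k not in("img","range_z")])
E
```

```text
{'time_s': 0.0, 'joints': array([ 1.27371773e+00,  3.79384549e-01,  1.73474986e+00,  1.05320959e-05,
        1.02850330e+00, -3.32898881e-02]), 'dq': array([-0.00131014, -0.00023036, -0.00013398, -0.00056707,  0.00071913,
        0.0009647 ]), 'joint_torque': array([ 1.69694620e-03, -7.63711309e+01, -4.34384859e+01,  6.50379108e-02,
        4.22737165e-02, -1.03376417e-04]), 'eef_pos': array([0.18240388, 0.67542642, 0.21332036]), 'tcp_rot': array([-9.03689767e-05,  1.31514956e-01,  9.91314049e-01, -5.14673073e-04]), 'wrist_force': array([ 0.27333633, -0.09051766, -0.09976458]), 'ft_torque': array([-0.02119007,  0.03825912, -0.02268681]), 'grasp_force': 0.0, 'opening': 0.09102744053000157} 0.0188
scene [('vertical_fov', 50.325424079575), ('cx', 319.89942187503374), ('cy', 198.35452560304893), ('k1', -0.11045369956080059), ('rvec', array([ 1.67863725,  1.86044391, -0.78422954])), ('tvec', array([ 0.05041878, -0.28869089,  1.91561156]))]
top [('vertical_fov', 52.023375966359744), ('cx', 328.37824758285126), ('cy', 195.61954058382435), ('k1', 0.007820349516775455), ('rvec', array([ 2.21680448, -2.16016627,  0.06305504])), ('tvec', array([-0.01367615,  0.57434339,  1.62512836]))]
```

View pics/top0.png

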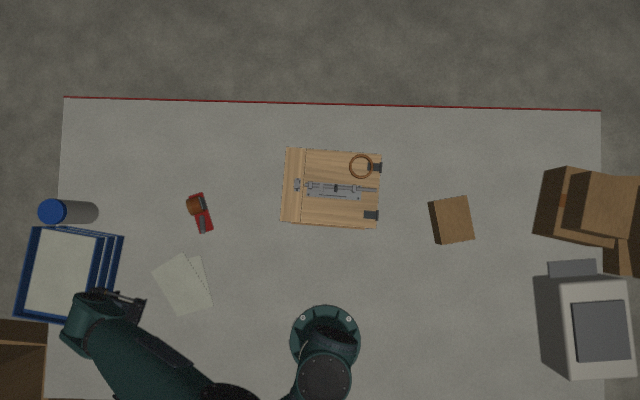

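View pics/scene0.png

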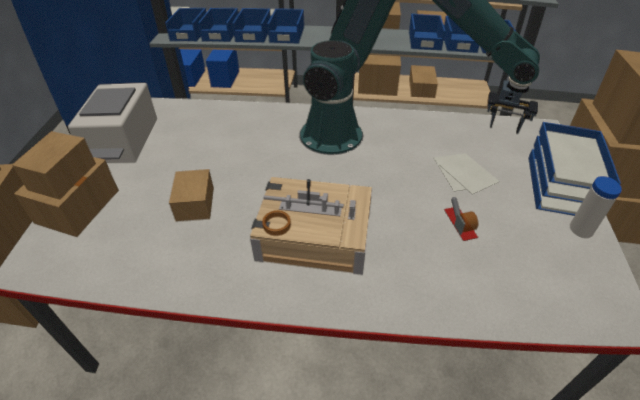

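The top view shows the crate at about (331,188), with its staple on the left (297,184), so crate +y is about world +y. The tape roll is at (361,166) and the lever near (336,188). In the scene view the lever stands up at (309,190).

```bash
python3 - <<'E'
from h import *
for n in("top","scene"):
    f=dict(np.load(n+"0.npz")); P=cloud(f)
    roi=(np.abs(P[...,0]-0.62)<0.3)&(np.abs(P[...,1])<0.28)
    m=roi&(np.abs(P[...,2]-0.13)<0.012)
    m8=cv2.morphologyEx(m.astype(np.uint8),cv2.MORPH_OPEN,np.ones((3,3)))
    nn,l,s,c=cv2.connectedComponentsWithStats(m8); k=1+np.argmax(s[1:,4]); q=P[l==k]
    print(n,"lid",s[k],np.nanmedian(q[:,2]),cv2.minAreaRect(q[:,:2].astype(np.float32)))
    for lo,hi in((0.157,0.18),(0.19,0.205),(0.205,0.22),(0.22,0.26)):
        a=roi&(P[...,2]>lo)&(P[...,2]<hi)
        if a.any(): print(lo,a.sum(),P[a].mean(0).round(4),P[a].min(0).round(3),P[a].max(0).round(3))
    a=roi&(P[...,2]>0.157)&(P[...,2]<0.175)
    if a.sum()>5: print("rod line",cv2.fitLine(P[a][:,:2].astype(np.float32),cv2.DIST_HUBER,0,.01,.01).ravel())
E
```

```text
top lid [ 280  147  102   82 6106] 0.13103279329010098 ((0.6000537276268005, -0.008918389678001404), (0.3656333386898041, 0.28084659576416016), 86.67346954345703)
0.157 397 [ 0.6094 -0.0425  0.1694] [ 0.565 -0.173  0.157] [0.723 0.127 0.18 ]
0.19 8 [0.5916 0.0222 0.192 ] [ 0.577 -0.019  0.19 ] [0.609 0.035 0.193]
0.22 21 [ 0.5854 -0.0235  0.2462] [ 0.577 -0.029  0.222] [ 0.597 -0.018  0.254]
rod line [ 0.05658352  0.9983979   0.59692585 -0.05505382]
scene lid [ 251  181  120   71 4867] 0.1298058786218519 ((0.5990265011787415, -0.008315473794937134), (0.36227115988731384, 0.2877833843231201), 86.6762924194336)
0.157 602 [ 0.5999 -0.0213  0.1688] [ 0.562 -0.173  0.157] [0.724 0.127 0.18 ]
0.19 13 [ 0.5954 -0.0161  0.1965] [ 0.589 -0.028  0.19 ] [0.612 0.03  0.204]
0.205 11 [ 0.5929 -0.0247  0.2118] [ 0.59  -0.03   0.205] [ 0.599 -0.021  0.219]
0.22 37 [ 0.5905 -0.0249  0.2376] [ 0.573 -0.03   0.222] [ 0.598 -0.02   0.248]
rod line [ 0.05600854  0.9984303   0.6014088  -0.04841087]
```

apply_moves([
  [[0.58, -1, 0.5, 0.115], [0.58, -1, 0.5, 0.115], [0.58, -1, 0.5, 0.115], [0.58, -1, 0.5, 0.115], [0.58, -1, 0.5, 0.115], [0.58, -1, 0.5, 0.115], [0.58, -1, 0.5, 0.115], [0.58, -1, 0.5, 0.115], [0.58, -1, 0.5, 0.115], [0.58, -1, 0.5, 0.115], [0.58, -1, 0.5, 0.115], [0.58, -1, 0.5, 0.115]],
], fingers=0, newtons=10)

```text
time_s: 1.6
eef_pos: [0.3219, 0.435, 0.334]
tcp_rot: [-0.0, 0.028, 1.0, -0.0]
wrist_force: [0.3, 0.5, 0.9]
opening: 0.0913
grasp_force: 0.0
```

apply_moves([
  [[0.58, -1, 0, 0], [0.58, -1, 0, 0], [0.58, -1, 0, 0], [0.58, -1, 0, 0], [0.58, -1, 0, 0], [0.58, -1, 0, 0], [0.58, -1, 0, 0], [0.58, -1, 0, 0], [0.58, -1, 0, 0], [0.58, -1, 0, 0], [0.58, -1, 0, 0], [0.58, -1, 0, 0]],
])

```text
time_s: 3.1
eef_pos: [0.461, 0.195, 0.3337]
tcp_rot: [-0.0, 0.028, 1.0, -0.0]
wrist_force: [0.1, 0.5, 0.3]
opening: 0.091
grasp_force: 0.0
```

apply_moves([
  [[0.58, -1, 0, 0], [0.58, -1, 0, 0], [0.58, -1, 0, 0], [0.58, -1, 0, 0], [0.58, -1, 0, 0], [0.58, -1, 0, 0], [0.58, -1, 0, 0], [0.58, -1, 0, 0], [0.58, -1, 0, 0], [0.58, -1, 0, 0], [0.58, -1, 0, 0], [0, 0, 0, 0]],
])

```text
time_s: 4.6
eef_pos: [0.5893, -0.0256, 0.3337]
tcp_rot: [-0.0, 0.029, 1.0, -0.0]
wrist_force: [-0.3, 0.4, -0.0]
opening: 0.0908
grasp_force: 0.0
```

```bash
python3 - <<'E'
from h import *
s=status.state(); f=imaging.grab_frame("wrist"); cv2.imwrite("pics/w1.png",f["img"][...,::-1])
print({k:np.round(v,4) for k,v in s.items()})
P=cloud(f,s); roi=(np.abs(P[...,0]-0.6)<0.15)&(np.abs(P[...,1])<0.2)
for lo,hi in((0.19,0.205),(0.205,0.22),(0.22,0.235),(.235,.243),(.243,.27)):
    a=roi&(P[...,2]>lo)&(P[...,2]<hi)
    if a.any(): print(lo,a.sum(),P[a].mean(0).round(4),P[a].min(0).round(3),P[a].max(0).round(3))
E
```

```text
{'time_s': np.float64(4.6), 'joints': array([-8.3000e-02,  8.1700e-02,  1.8729e+00, -1.0000e-04,  1.1872e+00,
       -1.5954e+00]), 'dq': array([ 0.027 , -0.0179,  0.0242,  0.0059,  0.0033,  0.0211]), 'joint_torque': array([-1.69020e+00, -5.40364e+01, -4.86474e+01, -1.48700e-01,
        4.80000e-03, -3.56400e-01]), 'eef_pos': array([ 0.5893, -0.0256,  0.3337]), 'tcp_rot': array([-1.000e-04,  2.920e-02,  9.996e-01, -0.000e+00]), 'wrist_force': array([-0.3173,  0.4408, -0.0325]), 'ft_torque': array([ 0.0507,  0.0075, -0.0481]), 'grasp_force': np.float64(0.0), 'opening': np.float64(0.0908)}
0.205 1 [ 0.5767 -0.0195  0.2194] [ 0.577 -0.019  0.219] [ 0.577 -0.019  0.219]
0.22 10 [ 0.5751 -0.0236  0.2264] [ 0.574 -0.028  0.223] [ 0.576 -0.019  0.234]
0.235 50 [ 0.5757 -0.0229  0.2421] [ 0.572 -0.029  0.239] [ 0.59  -0.017  0.243]
0.243 222 [ 0.5816 -0.0233  0.2451] [ 0.572 -0.029  0.243] [ 0.59  -0.018  0.248]
```

View pics/w1.png

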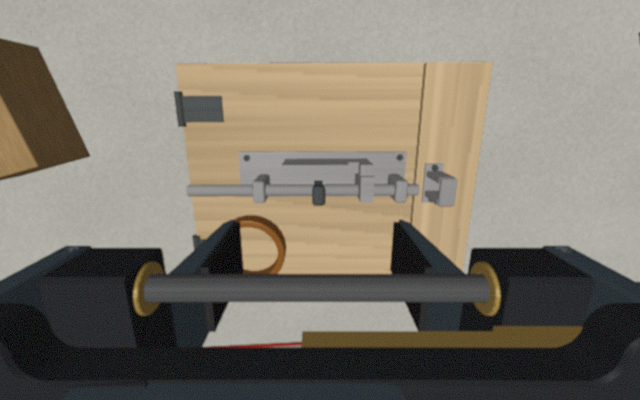

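The wrist view (image right = crate +y) shows the lever at (319,193), the stop block at (367,182) and guides at (260,188) and (400,188). That puts the stop face near crate y ≈ 29 mm, about 40 mm ahead of the lever.

apply_moves([
  [[-0.1, 0.05, -1, 0], [-0.1, 0.05, -1, 0], [-0.04, 0, -1, 0], [0, 0, -1, 0], [0, 0, -1, 0], [0, 0, -1, 0], [0, 0, 0, 0]],
])

```text
time_s: 5.52
eef_pos: [0.5829, -0.0222, 0.2121]
tcp_rot: [-0.001, 0.028, 1.0, 0.0]
wrist_force: [-0.7, 0.2, -0.3]
opening: 0.0914
grasp_force: 0.0
```

apply_moves([
  [[0, 0, 0, 0], [0, 0, 0, 0], [0, 0, 0, 0], [0, 0, 0, 0], [0, 0, 0, 0], [0, 0, 0, 0]],
], fingers=1, newtons=10)

```text
time_s: 6.28
eef_pos: [0.5837, -0.0222, 0.214]
tcp_rot: [-0.0, 0.028, 1.0, -0.0]
wrist_force: [0.3, -0.6, -0.3]
opening: 0.0342
grasp_force: 0.0
```

apply_moves([
  [[0, 0, 0, 0], [0, 0, 0, 0], [0, 0, 0, 0], [0, 0, 0, 0], [0, 0, 0, 0]],
])

```text
time_s: 6.9
eef_pos: [0.5837, -0.0223, 0.2139]
tcp_rot: [-0.0, 0.028, 1.0, -0.0]
wrist_force: [-0.0, -1.4, -0.8]
opening: 0.0121
grasp_force: 10.0
```

apply_moves([
  [[0.012, 0.2, 0, 0], [0.012, 0.2, 0, 0], [0.012, 0.2, 0, 0], [0.012, 0.2, 0, 0], [0.012, 0.2, 0, 0], [0.012, 0.2, 0, 0], [0.012, 0.2, 0, 0], [0, 0, 0, 0]],
])

```text
time_s: 7.9
eef_pos: [0.5854, 0.0063, 0.2139]
tcp_rot: [-0.0, 0.028, 1.0, 0.0]
wrist_force: [-1.9, 3.2, 1.1]
opening: 0.0119
grasp_force: 10.0
```

```bash
python3 - <<'E'
from h import *
s=status.state(); f=imaging.grab_frame("wrist"); cv2.imwrite("pics/w2.png",cv2.resize(f["img"][100:260,180:500,::-1],None,fx=2,fy=2))
print({k:np.round(v,4) for k,v in s.items() if k in("eef_pos","wrist_force","grasp_force","opening")})
E
```

```text
{'eef_pos': array([0.5854, 0.0063, 0.2139]), 'wrist_force': array([-1.8851,  3.1668,  1.0779]), 'grasp_force': np.float64(10.0001), 'opening': np.float64(0.0119)}
```

View pics/w2.png

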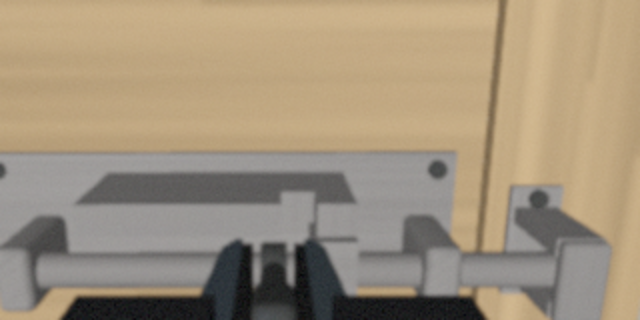

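The wrist crop shows the lever held between the fingers at (273,270). The notch is at about (298,215), with the stop just beyond it from (315,220) on, so roughly 10 mm remain. I'll go on in 1 mm steps and watch the force.

apply_moves([
  [[0.003, 0.05, 0, 0], [0.003, 0.05, 0, 0], [0.003, 0.05, 0, 0], [0.003, 0.05, 0, 0]],
])

```text
time_s: 8.45
eef_pos: [0.5856, 0.0098, 0.2139]
tcp_rot: [-0.0, 0.028, 1.0, -0.0]
wrist_force: [-3.8, -2.2, 2.3]
opening: 0.0119
grasp_force: 10.0
```

apply_moves([
  [[0.003, 0.05, 0, 0], [0.003, 0.05, 0, 0], [0, 0, 0, 0]],
])

```text
time_s: 8.82
eef_pos: [0.5857, 0.0119, 0.2139]
tcp_rot: [-0.0, 0.028, 1.0, 0.0]
wrist_force: [-3.0, -1.3, 2.7]
opening: 0.012
grasp_force: 10.0
```

apply_moves([
  [[0.003, 0.05, 0, 0], [0, 0, 0, 0]],
])

```text
time_s: 9.07
eef_pos: [0.5858, 0.0129, 0.2139]
tcp_rot: [-0.0, 0.028, 1.0, 0.0]
wrist_force: [-3.3, -1.1, 2.1]
opening: 0.012
grasp_force: 10.0
```

apply_moves([
  [[0.003, 0.05, 0, 0], [0, 0, 0, 0]],
])

```text
time_s: 9.32
eef_pos: [0.5859, 0.0139, 0.2139]
tcp_rot: [-0.0, 0.028, 1.0, 0.0]
wrist_force: [-2.6, -2.4, 1.7]
opening: 0.012
grasp_force: 10.0
```

apply_moves([
  [[0.003, 0.05, 0, 0], [0, 0, 0, 0]],
])

```text
time_s: 9.57
eef_pos: [0.5859, 0.0149, 0.2139]
tcp_rot: [-0.0, 0.028, 1.0, 0.0]
wrist_force: [-3.9, -1.7, 1.2]
opening: 0.0121
grasp_force: 10.0
```

apply_moves([
  [[0.002, 0.04, 0, 0], [0, 0, 0, 0]],
])

```text
time_s: 9.82
eef_pos: [0.586, 0.0157, 0.214]
tcp_rot: [0.0, 0.028, 1.0, 0.0]
wrist_force: [-3.4, -1.9, 1.7]
opening: 0.012
grasp_force: 10.0
```

apply_moves([
  [[0.002, 0.04, 0, 0], [0, 0, 0, 0]],
])

```text
time_s: 10.07
eef_pos: [0.586, 0.0164, 0.2139]
tcp_rot: [-0.0, 0.028, 1.0, 0.0]
wrist_force: [-2.4, -1.0, 2.3]
opening: 0.0118
grasp_force: 10.0
```

apply_moves([
  [[0.002, 0.04, 0, 0], [0, 0, 0, 0]],
])

```text
time_s: 10.32
eef_pos: [0.5861, 0.0169, 0.2139]
tcp_rot: [0.0, 0.028, 1.0, -0.0]
wrist_force: [-3.4, -5.5, 1.5]
opening: 0.0118
grasp_force: 10.0
```

apply_moves([
  [[0.002, 0.04, 0, 0], [0, 0, 0, 0]],
])

```text
time_s: 10.58
eef_pos: [0.5861, 0.017, 0.2139]
tcp_rot: [-0.0, 0.028, 1.0, -0.001]
wrist_force: [-2.8, -11.5, 2.7]
opening: 0.0118
grasp_force: 10.0
```

The stop shows clearly at y ≈ 0.017, with the y force rising to −11 N. I'll back off slightly and begin to fold.

apply_moves([
  [[0, -0.025, 0, 0], [-0.235, 0.0136, -0.068, 0], [-0.235, 0.0136, -0.068, 0], [0, 0, 0, 0]],
])

```text
time_s: 11.08
eef_pos: [0.5773, 0.0174, 0.2116]
tcp_rot: [0.001, 0.028, 1.0, -0.001]
wrist_force: [-1.3, -8.6, 3.0]
opening: 0.0121
grasp_force: 10.0
```

apply_moves([
  [[-0.24, 0.0139, -0.11, 0], [-0.24, 0.0139, -0.11, 0], [0, 0, 0, 0]],
])

```text
time_s: 11.45
eef_pos: [0.5676, 0.018, 0.2073]
tcp_rot: [0.001, 0.028, 1.0, -0.001]
wrist_force: [-1.2, -9.4, 3.5]
opening: 0.0119
grasp_force: 10.0
```

apply_moves([
  [[-0.22, 0.0, -0.143, 0], [-0.11, 0.006, -0.072, 0], [0, 0, 0, 0]],
])

```text
time_s: 11.82
eef_pos: [0.5612, 0.0182, 0.203]
tcp_rot: [0.001, 0.028, 1.0, -0.0]
wrist_force: [-1.2, -6.7, 2.9]
opening: 0.012
grasp_force: 10.0
```

apply_moves([
  [[-0.11, 0.006, -0.072, 0], [-0.098, 0.0056, -0.087, 0], [0, 0, 0, 0]],
])

```text
time_s: 12.2
eef_pos: [0.557, 0.0185, 0.1999]
tcp_rot: [0.001, 0.028, 1.0, -0.0]
wrist_force: [-2.2, -7.7, 3.4]
opening: 0.0116
grasp_force: 10.0
```

apply_moves([
  [[-0.098, 0.0056, -0.087, 0], [-0.098, 0.003, -0.087, 0], [-0.098, 0.0056, -0.087, 0], [0, 0, 0, 0]],
])

```text
time_s: 12.7
eef_pos: [0.5512, 0.0188, 0.1945]
tcp_rot: [0.001, 0.028, 1.0, -0.0]
wrist_force: [-1.1, -6.8, 3.0]
opening: 0.0124
grasp_force: 10.0
```

apply_moves([
  [[-0.168, 0.0097, -0.203, 0], [-0.168, 0.0097, -0.203, 0], [0, 0, 0, 0]],
])

```text
time_s: 13.08
eef_pos: [0.544, 0.0192, 0.186]
tcp_rot: [0.001, 0.028, 1.0, -0.0]
wrist_force: [-0.3, -7.8, -0.6]
opening: 0.0119
grasp_force: 10.0
```

apply_moves([
  [[-0.138, 0.008, -0.223, 0], [-0.138, 0.008, -0.223, 0], [0, 0, 0, 0]],
])

```text
time_s: 13.45
eef_pos: [0.5386, 0.0195, 0.177]
tcp_rot: [0.001, 0.028, 1.0, -0.0]
wrist_force: [0.2, -6.8, -2.8]
opening: 0.0123
grasp_force: 10.0
```

apply_moves([
  [[-0.083, 0.0048, -0.195, 0], [0, 0, 0, 0]],
])

```text
time_s: 13.7
eef_pos: [0.5368, 0.0196, 0.1731]
tcp_rot: [0.0, 0.028, 1.0, -0.0]
wrist_force: [-1.5, -8.3, -0.8]
opening: 0.0117
grasp_force: 10.0
```

apply_moves([
  [[-0.045, 0.002, -0.11, 0], [0, 0, 0, 0]],
])

```text
time_s: 13.95
eef_pos: [0.536, 0.0196, 0.1711]
tcp_rot: [0.0, 0.028, 1.0, -0.0]
wrist_force: [-1.6, -7.5, 1.8]
opening: 0.012
grasp_force: 10.0
```

apply_moves([
  [[-0.02, 0.001, -0.06, 0], [0, 0, 0, 0]],
])

```text
time_s: 14.2
eef_pos: [0.5356, 0.0196, 0.17]
tcp_rot: [0.0, 0.028, 1.0, -0.0]
wrist_force: [-3.6, -7.2, 3.0]
opening: 0.0119
grasp_force: 10.0
```

apply_moves([
  [[-0.01, 0, -0.04, 0], [0, 0, 0, 0]],
])

```text
time_s: 14.45
eef_pos: [0.5353, 0.0196, 0.1692]
tcp_rot: [0.0, 0.028, 1.0, -0.0]
wrist_force: [-3.5, -8.0, 4.5]
opening: 0.0115
grasp_force: 10.0
```

apply_moves([
  [[-0.01, 0, -0.03, 0], [0, 0, 0, 0]],
])

```text
time_s: 14.7
eef_pos: [0.5351, 0.0197, 0.1686]
tcp_rot: [0.0, 0.028, 1.0, -0.0]
wrist_force: [-3.5, -8.2, 4.6]
opening: 0.012
grasp_force: 10.0
```

apply_moves([
  [[-0.01, 0, -0.04, 0], [0, 0, 0, 0]],
])

```text
time_s: 14.95
eef_pos: [0.5349, 0.0197, 0.1678]
tcp_rot: [0.0, 0.028, 1.0, -0.0]
wrist_force: [-4.1, -7.3, 4.0]
opening: 0.0119
grasp_force: 10.0
```

```bash
python3 - <<'E'
from h import *
s=status.state(); f=imaging.grab_frame("scene"); cv2.imwrite("pics/s2.png",cv2.resize(f["img"][150:280,230:390,::-1],None,fx=4,fy=4))
print(s["wrist_force"],s["eef_pos"])
E
```

```text
[-4.0668821  -7.25422148  3.95829363] [0.53486567 0.01966249 0.16777242]
```

View pics/s2.png

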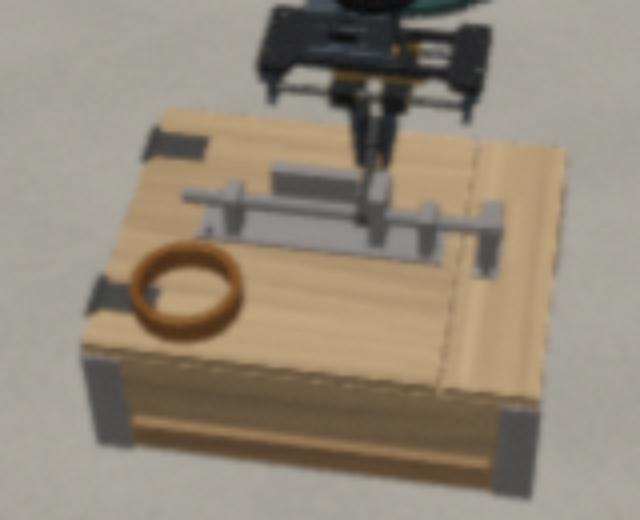

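The crop shows the fingers holding the lever down through the notch beside the stop, at about (372,180); the tape roll is unmoved. I'll release, rise and check the angle.

apply_moves([
  [[0, -0.04, 0, 0], [0, 0, 0, 0], [0, 0, 0, 0]],
])

```text
time_s: 15.38
eef_pos: [0.5348, 0.0194, 0.1677]
tcp_rot: [0.0, 0.028, 1.0, 0.0]
wrist_force: [-3.3, 0.4, 4.0]
opening: 0.0121
grasp_force: 10.0
```

apply_moves([
  [[0, 0, 0, 0], [0, 0, 0, 0], [0, 0, 0, 0], [0, 0, 0, 0], [0, 0, 0, 0], [0, 0, 0, 0], [0, 0, 0, 0], [0, 0, 0, 0]],
], fingers=0.3)

```text
time_s: 16.38
eef_pos: [0.5347, 0.0193, 0.1676]
tcp_rot: [-0.0, 0.028, 1.0, -0.0]
wrist_force: [1.3, -0.1, 0.6]
opening: 0.0638
grasp_force: 0.0
```

apply_moves([
  [[0, 0, 0.4, 0], [0, 0, 1, 0], [0, 0, 1, 0], [0, 0, 1, 0], [0, 0, 1, 0], [0, 0, 1, 0], [0, 0, 1, 0], [0, 0, 0, 0], [0, 0, 0, 0]],
])

```text
time_s: 17.5
eef_pos: [0.5343, 0.0193, 0.295]
tcp_rot: [-0.0, 0.028, 1.0, -0.0]
wrist_force: [-0.2, -0.1, -1.0]
opening: 0.0638
grasp_force: 0.0
```

```bash
python3 - <<'E'
from h import *
s=status.state(); f=imaging.grab_frame("wrist"); cv2.imwrite("pics/w3.png",f["img"][...,::-1])
P=cloud(f,s); d=P-[0.5995,-0.0086,0.164]
X=d[...,0]*.9983-d[...,1]*.058; Y=d[...,0]*.058+d[...,1]*.9983; Z=d[...,2]
print(s["eef_pos"],s["wrist_force"])
# top edge of the grip at crate x slices
for x in range(-100,-40,4):
    a=(np.abs(X*1000-x)<2)&(np.abs(Y-.024)<.02)&(Z>-.02)&(Z<.08)
    if a.sum()>2: print(x,a.sum(),"Y",(Y[a].min()*1e3).round(1),(Y[a].max()*1e3).round(1),"Z",np.percentile(Z[a],[10,50,90])*1e3)
E
```

```text
[0.53431801 0.01930254 0.29498095] [-0.22709916 -0.1366449  -1.04442312]
-80 59 Y 19.2 30.2 Z [29.51511974 32.05344668 34.4085557 ]
-76 82 Y 18.3 30.2 Z [35.18271703 38.20665922 41.34078587]
-72 64 Y 18.4 30.0 Z [39.84661074 41.89296229 42.72988924]
-68 48 Y 18.3 30.1 Z [37.98057371 40.10427506 41.06755118]
-64 47 Y 19.3 30.2 Z [36.96648034 38.13596374 39.62952036]
-60 42 Y 19.2 30.3 Z [34.57888754 36.06113132 37.24097636]
-56 45 Y 19.2 30.3 Z [32.46178973 34.28839176 35.41277901]
-52 29 Y 19.1 29.4 Z [31.53188444 32.75996516 33.56097396]
-48 24 Y 19.9 28.6 Z [23.15573728 25.33126017 26.2052562 ]
-44 32 Y 19.9 28.7 Z [21.33332339 23.21216387 24.91544935]
```

View pics/w3.png

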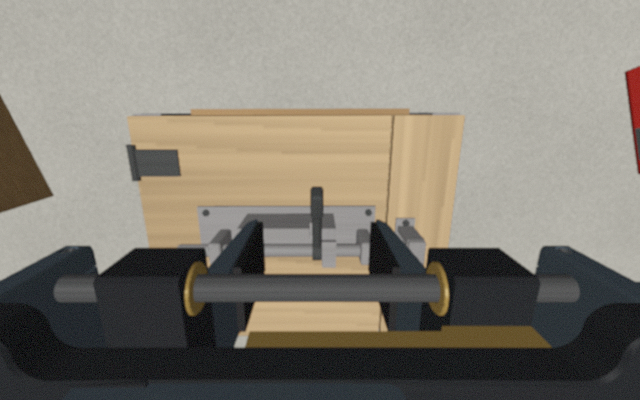

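The wrist view shows the lever lying in the notch at (317,215), released. The slope of the grip's top gives about 1.15 rad, short of 1.22. I'll press it down gently with shut fingers.

apply_moves([
  [[0, 0, 0, 0], [0, 0, 0, 0], [0, 0, 0, 0], [0, 0, 0, 0], [0, 0, 0, 0], [0, 0, -0.5, 0], [0, 0, -0.5, 0], [0, 0, -0.5, 0], [0, 0, -0.5, 0], [0, 0, 0, 0]],
], fingers=1)

```text
time_s: 18.8
eef_pos: [0.5342, 0.0193, 0.2546]
tcp_rot: [-0.001, 0.028, 1.0, -0.0]
wrist_force: [0.5, -0.6, 0.4]
opening: 0.0008
grasp_force: 0.0
```

apply_moves([
  [[0, 0, -0.5, 0], [0, 0, -0.5, 0], [0, 0, -0.5, 0], [0, 0, -0.4, 0], [0, 0, -0.2, 0], [0, 0, -0.1, 0], [0, 0, 0, 0], [0, 0, 0, 0]],
])

```text
time_s: 19.8
eef_pos: [0.5348, 0.0193, 0.2118]
tcp_rot: [0.0, 0.028, 1.0, 0.0]
wrist_force: [0.5, -0.8, -0.0]
opening: 0.0009
grasp_force: 0.0
```

apply_moves([
  [[0, 0, -0.1, 0], [0, 0, -0.1, 0], [0, 0, -0.1, 0], [0, 0, 0, 0]],
])

```text
time_s: 20.3
eef_pos: [0.5346, 0.0193, 0.2054]
tcp_rot: [-0.0, 0.028, 1.0, -0.0]
wrist_force: [-0.1, -0.3, -0.0]
opening: 0.0002
grasp_force: 0.0
```

apply_moves([
  [[0, 0, -0.05, 0], [0, 0, -0.05, 0], [0, 0, 0, 0]],
])

```text
time_s: 20.68
eef_pos: [0.5347, 0.0193, 0.2035]
tcp_rot: [-0.0, 0.028, 1.0, 0.0]
wrist_force: [-0.2, -0.2, 1.8]
opening: 0.0005
grasp_force: 0.1
```

apply_moves([
  [[0, 0, -0.05, 0], [0, 0, 0, 0]],
])

```text
time_s: 20.92
eef_pos: [0.5347, 0.0193, 0.2025]
tcp_rot: [-0.0, 0.028, 1.0, 0.0]
wrist_force: [0.0, 0.5, 0.7]
opening: 0.0006
grasp_force: 0.2
```

apply_moves([
  [[0, 0, -0.04, 0], [0, 0, 0, 0]],
])

```text
time_s: 21.18
eef_pos: [0.5347, 0.0193, 0.2017]
tcp_rot: [-0.0, 0.028, 1.0, 0.0]
wrist_force: [-0.8, -0.6, 0.9]
opening: 0.0007
grasp_force: 0.2
```

It is pressing the lever down at about 1 N. I'll continue until the floor.

apply_moves([
  [[0, 0, -0.04, 0], [0, 0, 0, 0]],
])

```text
time_s: 21.42
eef_pos: [0.5347, 0.0193, 0.2009]
tcp_rot: [-0.0, 0.028, 1.0, -0.0]
wrist_force: [0.3, 0.2, 0.2]
opening: 0.0003
grasp_force: 0.2
```

apply_moves([
  [[0, 0, -0.04, 0], [0, 0, 0, 0]],
])

```text
time_s: 21.68
eef_pos: [0.5346, 0.0193, 0.2001]
tcp_rot: [-0.0, 0.028, 1.0, -0.0]
wrist_force: [-0.7, 0.9, 1.2]
opening: 0.0004
grasp_force: 0.2
```

apply_moves([
  [[0, 0, -0.03, 0], [0, 0, 0, 0]],
])

```text
time_s: 21.92
eef_pos: [0.5346, 0.0193, 0.1995]
tcp_rot: [-0.0, 0.028, 1.0, 0.0]
wrist_force: [-0.7, -0.3, 0.4]
opening: 0.0005
grasp_force: 0.4
```

apply_moves([
  [[0, 0, -0.03, 0], [0, 0, 0, 0]],
])

```text
time_s: 22.18
eef_pos: [0.5346, 0.0193, 0.1989]
tcp_rot: [-0.0, 0.028, 1.0, -0.0]
wrist_force: [-1.2, 0.6, 1.2]
opening: 0.0006
grasp_force: 0.6
```

apply_moves([
  [[0, 0, -0.03, 0], [0, 0, 0, 0]],
])

```text
time_s: 22.42
eef_pos: [0.5346, 0.0193, 0.1984]
tcp_rot: [-0.0, 0.028, 1.0, -0.0]
wrist_force: [-1.0, 0.6, 2.3]
opening: 0.0009
grasp_force: 0.9
```

apply_moves([
  [[0, 0, -0.03, 0], [0, 0, 0, 0]],
])

```text
time_s: 22.68
eef_pos: [0.5346, 0.0193, 0.1978]
tcp_rot: [-0.0, 0.028, 1.0, -0.0]
wrist_force: [-2.1, -0.2, 1.9]
opening: 0.0003
grasp_force: 1.3
```

apply_moves([
  [[0, 0, -0.03, 0], [0, 0, 0, 0]],
])

```text
time_s: 22.92
eef_pos: [0.5346, 0.0193, 0.1971]
tcp_rot: [-0.0, 0.028, 1.0, -0.0]
wrist_force: [-3.1, -1.1, 3.5]
opening: 0.0004
grasp_force: 1.8
```

apply_moves([
  [[0, 0, -0.02, 0], [0, 0, 0, 0]],
])

```text
time_s: 23.18
eef_pos: [0.5346, 0.0193, 0.1968]
tcp_rot: [-0.0, 0.028, 1.0, -0.0]
wrist_force: [-3.1, -0.4, 5.4]
opening: 0.0006
grasp_force: 2.3
```

The force has risen to 5.4 N at 0.1968, so the lever is on the floor. I'll lift off and check.

apply_moves([
  [[0, 0, 0.2, 0], [0, 0, 0.6, 0], [0, 0, 1, 0], [0, 0, 1, 0], [0, 0, 1, 0], [0, 0, 1, 0], [0, 0, 0.2, 0], [0, 0, 0, 0], [0, 0, 0, 0]],
], fingers=0.3)

```text
time_s: 24.3
eef_pos: [0.5343, 0.0193, 0.296]
tcp_rot: [-0.001, 0.028, 1.0, -0.0]
wrist_force: [-0.3, 0.2, -0.1]
opening: 0.0638
grasp_force: 0.0
```

```bash
python3 - <<'E'
from h import *
s=status.state(); f=imaging.grab_frame("wrist")
P=cloud(f,s); d=P-[0.5995,-0.0086,0.164]
X=d[...,0]*.9983-d[...,1]*.058; Y=d[...,0]*.058+d[...,1]*.9983; Z=d[...,2]
print(s["time_s"],s["eef_pos"],s["wrist_force"])
a=(X<-.05)&(X>-.072)&(np.abs(Y-.0245)<.004)&(Z>.015)&(Z<.06)
p=np.polyfit(X[a],Z[a],1); print("angle",np.pi/2-np.arctan(-p[0]), p)
for x in range(-88,-40,4):
    a=(np.abs(X*1000-x)<2)&(np.abs(Y-.024)<.02)&(Z>-.02)&(Z<.06)
    if a.sum()>2: print(x,a.sum(),"Y",(Y[a].min()*1e3).round(1),(Y[a].max()*1e3).round(1),"Z",np.percentile(Z[a],[10,50,90])*1e3)
E
```

```text
24.3 [0.534326   0.01930252 0.29602752] [-0.27611623  0.17545877 -0.13219509]
angle 1.1178476892712097 [-0.48669694 -0.00389951]
-84 51 Y 19.0 29.4 Z [17.43763179 21.49259983 24.9816935 ]
-80 71 Y 19.0 30.3 Z [25.89682536 29.51087931 31.61367596]
-76 53 Y 19.2 30.3 Z [29.92103625 30.74805193 32.0019327 ]
-72 49 Y 19.1 30.3 Z [28.56390165 29.82180385 30.67894909]
-68 43 Y 19.1 30.3 Z [27.16507569 28.5583902  29.434266  ]
-64 47 Y 19.0 29.5 Z [25.83345994 27.29279118 28.16538604]
-60 45 Y 19.0 29.5 Z [24.86530249 26.01669991 27.21438905]
-56 32 Y 19.0 29.5 Z [23.70057169 24.42223666 25.90144746]
-52 24 Y 19.8 28.7 Z [16.52038035 18.21092691 19.3991925 ]
-48 33 Y 19.8 28.8 Z [15.50536388 17.5673907  19.17296015]
-44 34 Y 19.8 28.8 Z [13.7813959  16.20194254 17.67112876]
```

```bash
python3 -c "
from workcell import job_done; print(job_done())"
```

```text
the job is handed in; nothing more can be done
None
```

The bolt is slid across about 49 mm to its stop, the lever lies down in the notch at roughly 1.25 rad by camera estimate, the gripper is clear, and the job is handed in (it returned no verdict).

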